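# Close the canister and clamp it by three clicks

### The job

Screw the canister's cap fully home (clockwise). Then swing the sprung clamp lever clockwise by exactly three clicks, counted by feel as its plunger drops behind the teeth of the plate, never into a fourth, and finish with the fingers still holding the lever at the third click, because it springs back if let go. Tighten the clamp only once the cap is closed, and leave the loose things around the stand where they are.

Things in the scene. Friction and masses are not known exactly. Their poses are not given: they have to be found in the camera images.
- stand: Grey cast sealing stand fixed on the bench, 130 x 250 x 30 mm (x, y, z); origin at the centre of its underside; at yaw 0 its x axis points away from the robot. In its frame: axis of the upright aluminium canister (58 mm across) at x = 20, y = 75 mm, between two clamp jaws that end 60 mm above the bench; vertical pivot of the lever at x = 20, y = -75 mm.
- cap_grip (a point): Centre of the canister's ribbed black screw cap, 44 mm across and 24 mm high, its top 12 mm above this point (119 mm above the bench), its underside 95 mm above the bench. The cap turns about its vertical axis and stays captive at this height.
- cap (a joint): Turn of the cap in rad: 0 is screwed fully home against its stop, positive is anticlockwise from above (loose), 1.45 at most. It starts loose, 0.9 to 1.35; closing is clockwise from above, less than a quarter turn. It has about 0.06 N m of friction and stays where it is left.
- lever_knob (a point): Centre of the grip of the lever: an upright black round post, 16 mm in diameter, free from 58 to 112 mm above the bench; this point lies on its axis 88 mm above the bench, 100 mm from the lever's vertical pivot. The arm below it is a flat steel bar 16 mm wide, from 50 to 58 mm above the bench.
- lever (a joint): Swing of the lever in rad: 0 at rest (pointing to 255 deg in the stand's frame, anticlockwise from x), positive clockwise from above, to 1.50. A spring always pulls it back, 6 to 7 N at the post at rest, 8 to 9 N at 0.9 rad. At each tooth the push rises 2 to 4 N from 5 deg before the crest, fades to none at the crest, then sinks 2 to 3 N below the spring's until 5 deg past it: one click.
- toothed_plate: Steel disc under the lever, 118 mm across, fixed; origin on the pivot axis, 33 mm above the bench. Five upright teeth, 7 mm thick, 15 deg apart on a 55 mm radius; its x axis goes through the first, the rest follow clockwise. After clicks 1, 2, 3 the lever points to about -7.5, -22.5, -37.5 deg in this frame. Its turn on the stand varies: first tooth 10 to 22 deg clockwise of the lever's rest.
- electric_tape: Loose black roll of tape, 62 x 59 x 19 mm, lying in front of the stand on its left, to be left alone; origin at the centre of its underside.
- screw_tin: Loose round white tin, 69 mm across and 31 mm high, in front of the stand's middle, to be left alone; origin at the centre of its underside.
- tape_measure: Loose yellow tape measure, 67 x 79 x 33 mm, in front of the stand on its right, to be left alone; origin at the centre of its underside.

How it is judged:
By the outcome, as a careful person would: the job done as asked, in the order asked, and still so for the second after the job is handed in, while the arm keeps its last pose, push and grip.
It also fails if it takes over 72 s, if anything falls off the work surface, if the arm or the gripper's body presses on something with over 40 N, if the wrist force passes 120 N, or if a joint passes its speed limit or range.

### The arm

A 7-joint arm with a two-finger parallel gripper is mounted at the origin on a cart in front of the work surface, level with it; the furniture and walls round the work are solid. World frame = base frame: x ahead of the robot, y to its left, z up, the work surface at z = 0. Lengths are in m, angles in rad, forces in N, time in s.
With the tool pointing down it reaches from about 0.4 to 0.9 m from the base axis. Payload 5.5 kg.
Tool frame: the origin (TCP) lies on the front face of the gripper's body, between the roots of the fingers; the fingertips stand 66 mm ahead of it and the grasp point (between the pads) lies 47 mm ahead of it; z points along the fingers, y is the direction in which the jaws open and shut (so a half turn about z gives the same grasp; the last joint's range is limited). The gripper opens to 92 mm and grips with 3 to 60 N. Pads are 19 mm wide; open, the fingers measure 130 mm over their backs; the gripper's body (75 mm by 190 mm) begins 47 mm behind the grasp point.
Start: joints at [1.549, 0.501, -0.427, 1.55, 0.221, 1.138, -0.21], TCP at [0.183, -0.624, 0.292] pointing down, gripper open.
Joint ranges: [-2.88, 2.88], [-0.31, 2.03], [-1.54, 1.56], [0.2, 2.42], [-1.41, 4.55], [0.19, 2.02], [-2.57, 2.57]. Speed limits (rad/s): [2.57, 2.57, 3.14, 3.14, 3.14, 3.14, 3.14].

### API

Orientations are given as a unit quaternion [w, x, y, z].
In Python, from cell import * gives the robot as it stands.
- The arm moves only by the tool play_rows, never from a script. Its argument "plan" is a list of rows, each an object with "xyz": the shift along the world's x, y, z in mm, a list of three; "roll": the turn about the world's z in degrees; "hand": the finger opening in mm, from 0 to 91.8. In form: [{"xyz": [tx, ty, tz], "roll": roll, "hand": hand}, ...]. A call has 1 to 10 rows; each row is the pose to reach, as a shift and turn from the pose commanded when the call began; what a row does not reach only later rows make up. A row lasts 1/10 s, in which the tool goes at most 50 mm and 8.59 degrees, less where a joint would pass 70% of its speed; a pose out of reach is approached as far as the arm can. A call with a gripper value outside its range is refused whole. The fingers move at their own pace and stop on an object; "squeeze" is the grip in N (left out, the last holds). Time passes only in rows, so rows that repeat a pose let the fingers close. It gives the time, the measured TCP pose, the force and the opening at its end, in the units of the state.
- get_state(): the state, without advancing time (a new reading comes with each control period).
- camera(name): name is "scene" or "side" or "wrist"; returns a dict with "img" (384x512x3 uint8, blue, green, red), "intrinsics" (3x3 intrinsics, pixels), "rvec" (rotation vector, rad) and "tvec" (3), from world to camera coordinates, as OpenCV has them. Camera axes: x right, y down, z forward; pixel columns grow to the right and rows downward; lengths in m; the calibration is good to about 2 mm. A picture is of the moment at which its call begins. There is no depth.
- finish_job(): hands the job in, once; it reports no verdict.
The state is a dict: "clock": time; "joint_positions": joint angles; "joint_velocities": joint speeds; "joint_torque": joint torques, N m; "tcp_pos": TCP position; "ee_rot": TCP orientation; "force": force on the tool from outside, world axes, zero at the start; "torque": the same for the moment, N m; "gripper_width": finger opening in m.
Only numpy, scipy, OpenCV 4.12 (cv2) and the standard library are available. Lean on these libraries where they do the work, as an engineer would, in place of code of your own. Each camera call takes 0.05 s, during which the arm holds its last target.

## Working session

There is one attempt and no reset: what is moved stays moved. The work goes in short steps, Python scripts to look and compute and a tool call to move; the robot and the scene stay as the last step left them, time stands still between calls to the robot, and variables do not carry over. Pictures are saved under pics/ and viewed, and the job is handed in when it is done.

Besides the shell and the picture viewer there is one more tool, called after "Emit:" by a JSON object that holds its "op" and its "data", one argument or row to a line. play_rows: Moves the arm, as the interface text tells. Its arguments: {"type":"object","properties":{"plan":{"type":"array","items":{"type":"object","properties":{"xyz":{"type":"array","items":{"type":"number"}},"roll":{"type":"number"},"hand":{"type":"number"}}}},"squeeze":{"type":"number"}},"required":["plan"]}

```bash
mkdir -p pics; ls; python3 - <<'E'
from cell import *
import cv2,numpy as np
s=get_state();print(s)
for n in("scene","side","wrist"):
    c=camera(n);cv2.imwrite(f"pics/{n}0.png",c["img"]);print(n,c["intrinsics"],c["rvec"],c["tvec"])
    R=cv2.Rodrigues(np.array(c["rvec"],float))[0];print("cam pos",-R.T@np.array(c["tvec"]).ravel())
E
```

```text
pics
{'clock': 0.0, 'joint_positions': array([ 1.54918681,  0.50183012, -0.42679982,  1.55143589,  0.22081649,
        1.13828654, -0.21032439]), 'joint_velocities': array([-0.00097744, -0.00041634, -0.00010929,  0.00012115, -0.0004067 ,
       -0.00089195, -0.00097294]), 'joint_torque': array([-5.60974422e-04, -5.66586077e+01, -5.81630722e+00, -2.79106039e+01,
       -6.83854194e-02,  3.07826337e-02,  2.01201215e-04]), 'tcp_pos': array([ 0.18243001, -0.62328822,  0.29119598]), 'ee_rot': array([-9.43776731e-04,  9.89874128e-01,  1.41944735e-01, -1.07430539e-04]), 'force': array([-0.21288506,  0.40868982,  0.09262114]), 'torque': array([-0.03043741, -0.01072139, -0.00219343]), 'gripper_width': 0.09150416567292421}
scene [[470.80530336   0.         263.06567587]
 [  0.         470.80530336 191.36607868]
 [  0.           0.           1.        ]] [ 2.08656929 -0.71160593  0.35848701] [-0.34821589  0.30195284  0.63871482]
cam pos [ 0.06848405 -0.49281232  0.61060003]
side [[436.9768363    0.         257.90007502]
 [  0.         436.9768363  193.23625068]
 [  0.           0.           1.        ]] [ 2.21664047 -0.4566324   0.23503081] [-0.45509595  0.25467456  0.68633169]
cam pos [ 0.26015296 -0.52034435  0.63606984]
wrist [[302.28702005   0.         251.11358277]
 [  0.         302.28702005 186.62255834]
 [  0.           0.           1.        ]] [-2.34626419  1.75660035  0.22443463] [-0.64933631 -0.03063668  0.38868847]
cam pos [ 0.24785258 -0.60427863  0.3834989 ]
```

View pics/scene0.png

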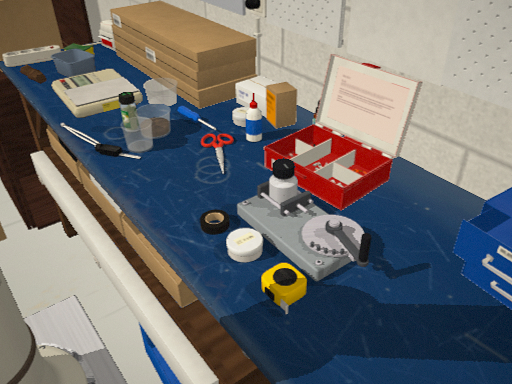

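View pics/side0.png

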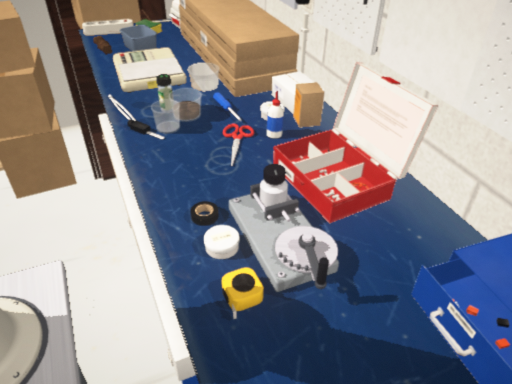

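View pics/wrist0.png

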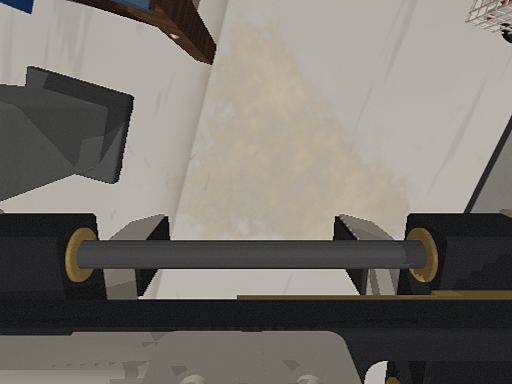

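The scene view shows the cap at about (285,168), the lever post near (364,247) and the pivot near (340,228). In the side view the cap is at (274,173) and the post at (321,270). I'll zoom in.

```bash
python3 - <<'E'
import cv2
a=cv2.imread("pics/scene0.png")[140:290,225:385];b=cv2.imread("pics/side0.png")[150:300,210:370]
cv2.imwrite("pics/zs0.png",cv2.resize(a,None,fx=5,fy=5,interpolation=2)[:600,:800] if 0 else cv2.resize(a,(640,600),interpolation=2))
cv2.imwrite("pics/zd0.png",cv2.resize(b,(640,600),interpolation=2))
E
```

```text
(no output)
```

View pics/zs0.png

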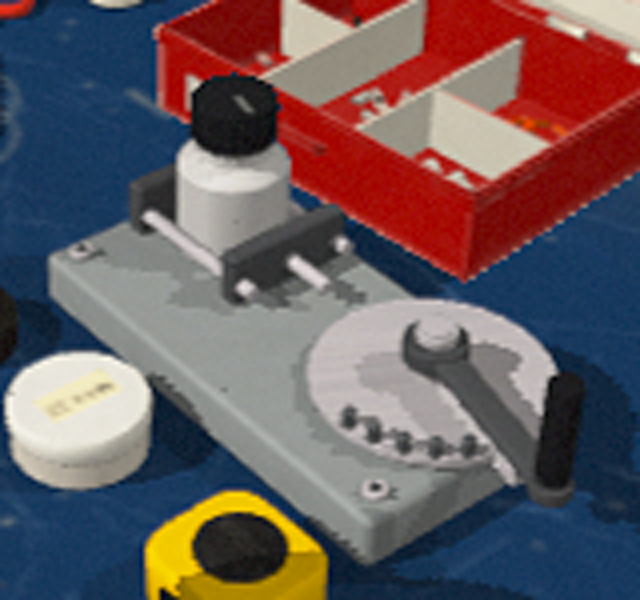

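View pics/zd0.png

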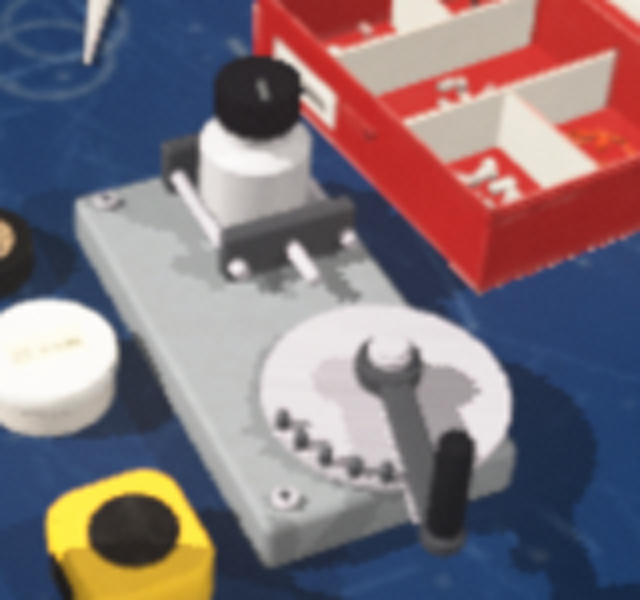

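```bash
cat > h.py <<'E'
import cv2,numpy as np,json
def ray(c,uv):
    R=cv2.Rodrigues(np.array(c["rvec"],float))[0];t=np.array(c["tvec"],float).ravel()
    d=R.T@np.linalg.solve(np.array(c["intrinsics"]),[uv[0],uv[1],1.]);return -R.T@t,d/np.linalg.norm(d)
def onz(c,uv,z):
    o,d=ray(c,uv);return o+d*(z-o[2])/d[2]
def tri(rays):
    A=np.zeros((3,3));b=np.zeros(3)
    for o,d in rays:
        M=np.eye(3)-np.outer(d,d);A+=M;b+=M@o
    return np.linalg.solve(A,b)
E
python3 - <<'E'
from cell import *
from h import *
off={"scene":(225,140),"side":(210,150)}
roi={"scene":{"cap":(187,70,285,160),"post":(540,368,586,492)},"side":{"cap":(208,50,306,140),"post":(424,425,476,540)}}
rays={}
for n in off:
    c=camera(n);g=c["img"].max(axis=2)
    for k,(x0,y0,x1,y1) in roi[n].items():
        ox,oy=off[n];X0,Y0,X1,Y1=ox+x0//4,oy+y0//4,ox+x1//4,oy+y1//4
        m=(g[Y0:Y1+1,X0:X1+1]<55).astype(np.uint8)
        nn,l,st,ce=cv2.connectedComponentsWithStats(m);i=1+st[1:,4].argmax()
        uv=ce[i]+[X0,Y0];rays.setdefault(k,[]).append(ray(c,uv))
        print(n,k,uv,st[i],onz(c,uv,.107 if k=="cap" else .085))
    # disc: bright
    im=c["img"];hsv=cv2.cvtColor(im,cv2.COLOR_BGR2HSV)
for k in rays: print(k,tri(rays[k]))
E
```

```text
scene cap [283.06353591 168.50276243] [  2   2  22  20 362] [0.58153764 0.11983924 0.107     ]
scene post [364.92509363 247.16104869] [  0   1  12  30 267] [ 0.55546942 -0.12637568  0.085     ]
side cap [273.76751592 174.        ] [  2   2  21  20 314] [0.58239662 0.11858091 0.107     ]
side post [322.15348837 271.3255814 ] [  1   2  11  27 215] [ 0.55467063 -0.12857642  0.085     ]
cap [0.58460272 0.12322943 0.10368279]
post [ 0.55501593 -0.12742437  0.08493177]
```

```bash
python3 - <<'E'
from cell import *
from h import *
a=cv2.imread("pics/scene0.png")[215:265,295:355];b=cv2.imread("pics/side0.png")[225:275,270:330]
cv2.imwrite("pics/ts.png",cv2.resize(a,(720,600),interpolation=cv2.INTER_CUBIC))
cv2.imwrite("pics/td.png",cv2.resize(b,(720,600),interpolation=cv2.INTER_CUBIC))
# disc ellipse
for n,(x0,y0,x1,y1) in {"scene":(298,210,370,262),"side":(272,222,342,276)}.items():
    c=camera(n);g=c["img"].min(axis=2);h=c["img"];m=np.zeros(g.shape,np.uint8)
    m[y0:y1,x0:x1]=(g[y0:y1,x0:x1]>170)
    nn,l,st,ce=cv2.connectedComponentsWithStats(m);i=1+st[1:,4].argmax()
    pts=cv2.convexHull(cv2.findContours((l==i).astype(np.uint8),0,1)[0][0] if 0 else max(cv2.findContours((l==i).astype(np.uint8),0,1)[0],key=len))
    e=cv2.fitEllipse(pts);print(n,e,onz(c,e[0],.033))
E
```

```text
scene ((331.3330383300781, 232.33184814453125), (35.10763931274414, 61.1847038269043), 91.44026184082031) [ 0.58485246 -0.02221422  0.033     ]
side ((288.3202209472656, 248.40086364746094), (55.927642822265625, 97.51400756835938), 92.88897705078125) [ 0.55184487 -0.01715717  0.033     ]
```

View pics/ts.png

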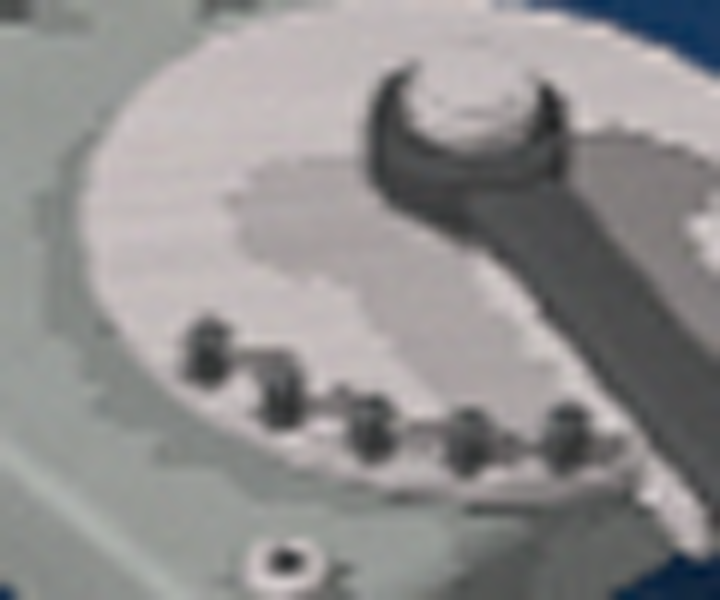

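View pics/td.png

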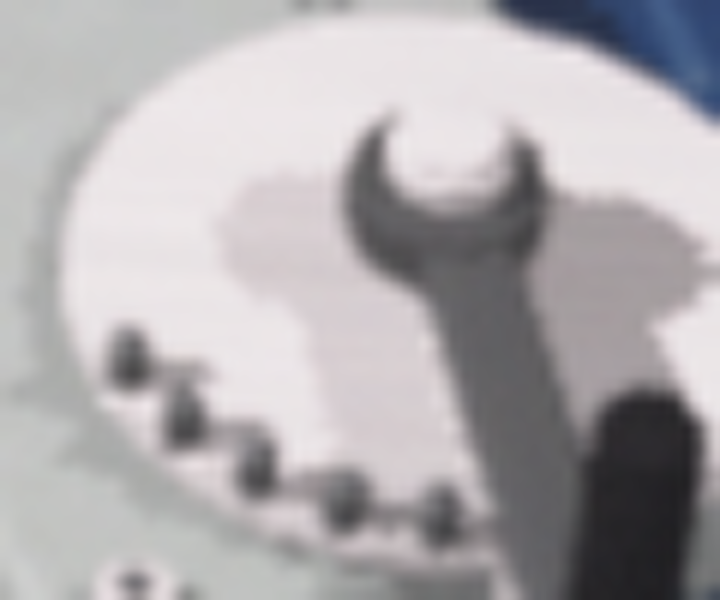

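Five teeth are visible: scene zoom from (568,437), the first, to (208,352), and side zoom from (442,518) to (128,360). Next I triangulate them and estimate the pivot from the hub.

```bash
python3 - <<'E'
from cell import *
from h import *
from scipy.optimize import least_squares
S=[(568,437),(468,440),(372,428),(282,392),(208,352)];D=[(442,518),(347,502),(257,468),(185,415),(128,360)]
cs,cd=camera("scene"),camera("side")
f=lambda p,o:((p[0]+.5)/12-.5+o[0],(p[1]+.5)/12-.5+o[1])
P=[]
for s,d in zip(S,D):
    s=f(s,(295,215));d=f(d,(270,225))
    p=tri([ray(cs,s),ray(cd,d)]);q=(onz(cs,s,.038)+onz(cd,d,.038))/2;print(p.round(4),q.round(4));P.append(q[:2])
P=np.array(P)
for piv in [(.5813,-.031)]:
    v=P-piv;print(np.hypot(*v.T),np.degrees(np.arctan2(v[:,1],v[:,0]))%360)
r=least_squares(lambda x:np.hypot(P[:,0]-x[0],P[:,1]-x[1])-.055,[.58,-.03]);print("piv from teeth",r.x)
print("hub",onz(cs,f((470,95),(295,215)),.06),onz(cd,f((448,145),(270,225)),.06))
E
```

```text
[ 0.5573 -0.0771  0.0396] [ 0.5584 -0.076   0.038 ]
[ 0.5465 -0.0673  0.0378] [ 0.5465 -0.0674  0.038 ]
[ 0.5368 -0.0566  0.0383] [ 0.5371 -0.0564  0.038 ]
[ 0.5316 -0.0427  0.0384] [ 0.5319 -0.0424  0.038 ]
[ 0.528  -0.03    0.0395] [ 0.529  -0.0287  0.038 ]
[0.05043432 0.05037712 0.05099337 0.05070306 0.05232594] [243.03452105 226.29951333 209.86411724 192.94718394 177.52694039]
piv from teeth [ 0.58425525 -0.02743853]
hub [ 0.58412884 -0.02639416  0.06      ] [ 0.5843663  -0.02616807  0.06      ]
```

Emit:
{"op": "play_rows", "data": {
  "plan": [
    {"xyz": [30, 40, 10], "roll": 5, "hand": 91},
    {"xyz": [60, 80, 20], "roll": 10, "hand": 91},
    {"xyz": [90, 120, 20], "roll": 15, "hand": 91},
    {"xyz": [90, 120, 20], "roll": 15, "hand": 91}
  ]
}}

```text
clock: 0.85
tcp_pos: [0.2791, -0.4975, 0.3134]
ee_rot: [-0.0, 0.961, 0.276, 0.002]
force: [0.6, -1.4, 0.1]
gripper_width: 0.0911
```

```bash
python3 - <<'E'
from cell import *
s=get_state();print(s["joint_positions"].round(3),s["tcp_pos"],s["ee_rot"].round(3))
E
```

```text
[ 1.456  0.355 -0.554  1.729  0.201  1.115 -0.17 ] [ 0.27912881 -0.49752073  0.31341628] [-0.     0.961  0.276  0.002]
```

Emit:
{"op": "play_rows", "data": {
  "plan": [
    {"xyz": [25, 42, 0], "roll": 6, "hand": 91},
    {"xyz": [50, 84, 0], "roll": 12, "hand": 91},
    {"xyz": [75, 126, 0], "roll": 18, "hand": 91},
    {"xyz": [100, 168, 0], "roll": 24, "hand": 91},
    {"xyz": [125, 210, 0], "roll": 30, "hand": 91},
    {"xyz": [150, 252, 0], "roll": 36, "hand": 91},
    {"xyz": [170, 294, 0], "roll": 43, "hand": 91},
    {"xyz": [190, 336, 0], "roll": 43, "hand": 91},
    {"xyz": [210, 370, 0], "roll": 43, "hand": 91},
    {"xyz": [210, 370, 0], "roll": 43, "hand": 91}
  ]
}}

```text
clock: 1.85
tcp_pos: [0.4852, -0.1275, 0.3132]
ee_rot: [0.0, 0.794, 0.608, 0.002]
force: [-0.4, 0.1, -0.4]
gripper_width: 0.0911
```

```bash
python3 - <<'E'
from cell import *
import cv2
s=get_state();print(s["joint_positions"].round(3),s["tcp_pos"],s["ee_rot"].round(3))
c=camera("wrist");cv2.imwrite("pics/w1.png",c["img"])
E
```

```text
[ 0.971  0.286 -0.896  1.884  0.248  1.087 -0.286] [ 0.48520949 -0.12750482  0.31318284] [0.    0.794 0.608 0.002]
```

View pics/w1.png

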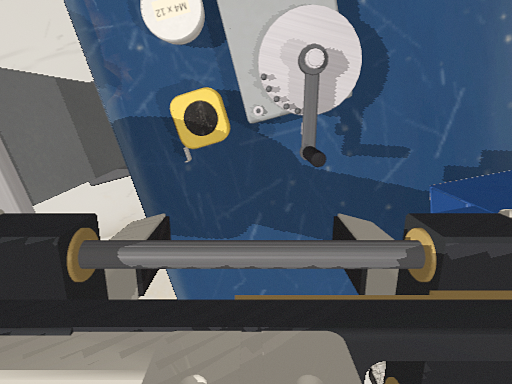

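The wrist view shows the pivot hub at (315,58), the post at about (315,157) and the teeth from (264,77) to (297,110).

```bash
python3 - <<'E'
from cell import *
from h import *
c=camera("wrist");im=c["img"];print("cam",ray(c,(256,192))[0])
cv2.imwrite("pics/w1z.png",cv2.resize(im[0:175,235:385],(687,600*175//175) if 0 else (514,600),interpolation=cv2.INTER_CUBIC))
g=im.max(2);m=np.zeros(g.shape,np.uint8);m[140:172,298:330]=g[140:172,298:330]<50
nn,l,st,ce=cv2.connectedComponentsWithStats(m);i=1+st[1:,4].argmax();print("post",st[i],ce[i],onz(c,ce[i],.085))
gm=im.min(2);m=np.zeros(g.shape,np.uint8);m[0:120,255:366]=((gm>130)&(im.max(2).astype(int)-gm<40))[0:120,255:366]
cv2.imwrite("pics/m.png",m*255)
E
```

```text
cam [ 0.50252586 -0.06568141  0.404979  ]
post [304 143  23  20 223] [313.61883408 151.55156951] [ 0.55536411 -0.12606511  0.085     ]
```

View pics/w1z.png

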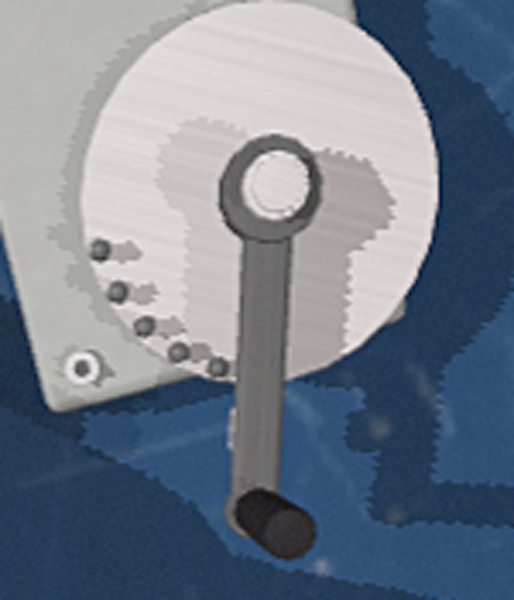

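```bash
python3 - <<'E'
from cell import *
from h import *
c=camera("wrist")
f=lambda x,y:(235+x/3.427,y/3.427)
print("posttop",onz(c,f(290,533),.112),"base",onz(c,f(252,503),.058))
print("disc",onz(c,f(259,190),.033),"hub",onz(c,f(270,189),.058))
T=np.array([onz(c,f(*p),.042)[:2] for p in[(218,367),(179,352),(145,326),(118,292),(99,249)]]);
for piv in [onz(c,f(259,190),.033)[:2],(.584,-.0285)]:
    v=T-piv;print(np.hypot(*v.T).round(4),np.degrees(np.arctan2(v[:,1],v[:,0]))%360)
E
```

```text
posttop [ 0.55450314 -0.12892601  0.112     ] base [ 0.55410392 -0.12691217  0.058     ]
disc [ 0.58313645 -0.03010498  0.033     ] hub [ 0.58102974 -0.03328146  0.058     ]
[0.0585 0.0583 0.0578 0.0574 0.0569] [241.88006835 227.89454008 213.69356156 199.51307249 184.50571182]
[0.0603 0.0601 0.0594 0.0587 0.0579] [241.87515941 228.3097139  214.51936463 200.70747262 186.02221707]
```

Emit:
{"op": "play_rows", "data": {
  "plan": [
    {"xyz": [20, 40, 0], "roll": 4, "hand": 91},
    {"xyz": [40, 80, 0], "roll": 8, "hand": 91},
    {"xyz": [60, 120, -10], "roll": 12, "hand": 91},
    {"xyz": [60, 140, -20], "roll": 15, "hand": 91},
    {"xyz": [60, 140, -20], "roll": 15, "hand": 91}
  ]
}}

```text
clock: 2.5
tcp_pos: [0.5418, 0.0081, 0.291]
ee_rot: [-0.001, 0.71, 0.704, -0.0]
force: [-1.6, -0.3, -0.6]
gripper_width: 0.0911
```

```bash
python3 - <<'E'
from cell import *
import cv2
s=get_state();print(s["joint_positions"].round(3),s["tcp_pos"],s["ee_rot"].round(3))
c=camera("wrist");cv2.imwrite("pics/w2.png",c["img"])
E
```

```text
[ 0.683  0.428 -0.944  1.812  0.384  1.101 -0.404] [0.54180603 0.00812671 0.29096098] [-0.001  0.71   0.704 -0.   ]
```

View pics/w2.png

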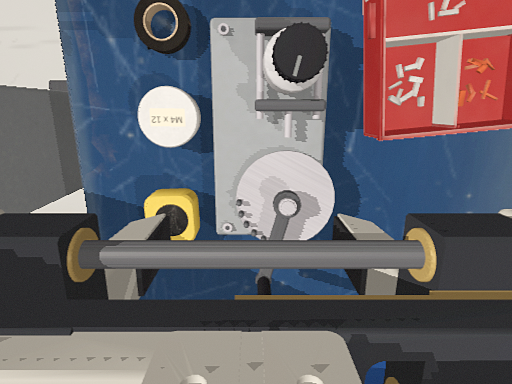

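The wrist view now shows the cap top centred near (299,51), with a white index line on it. The stand looks nearly square to the world axes.

```bash
python3 - <<'E'
from cell import *
from h import *
c=camera("wrist");im=c["img"];print("cam",ray(c,(256,192))[0])
print("top at 300,51",onz(c,(300.5,51),.119))
cv2.imwrite("pics/w2z.png",cv2.resize(im[5:110,245:350],(630,630)[:2] if 0 else (600,600),interpolation=cv2.INTER_CUBIC))
g=im.max(2);m=np.zeros(g.shape,np.uint8);m[18:88,262:332]=g[18:88,262:332]<60
nn,l,st,ce=cv2.connectedComponentsWithStats(m);i=1+st[1:,4].argmax();print("cap",st[i],ce[i],onz(c,ce[i],.107))
# stand corners left edge/right edge
for uv in [(212,20),(216,234),(328,18)]: print(onz(c,uv,.03))
E
```

```text
cam [0.54403759 0.07322117 0.383588  ]
top at 300,51 [0.58406021 0.11750928 0.119     ]
cap [ 271   18   56   62 2430] [298.80123457  48.07283951] [0.58437279 0.12182286 0.107     ]
[0.50307039 0.16382411 0.03      ]
[ 0.49745382 -0.07984449  0.03      ]
[0.62556641 0.16430627 0.03      ]
```

View pics/w2z.png

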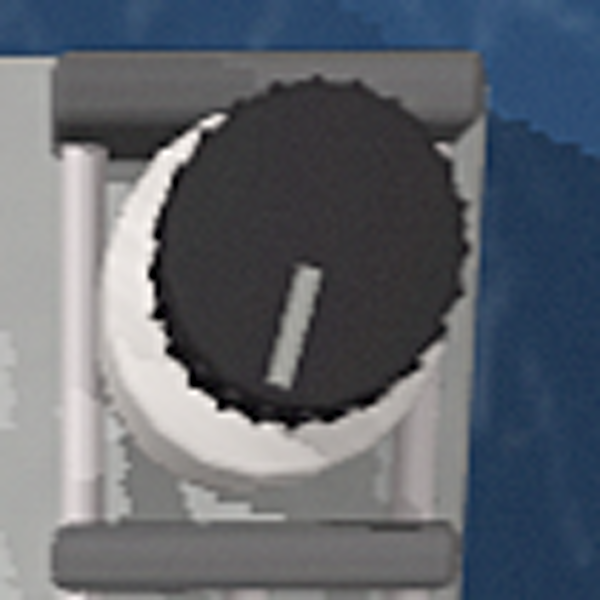

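Emit:
{"op": "play_rows", "data": {
  "plan": [
    {"xyz": [14, 38, -10], "roll": 0, "hand": 91},
    {"xyz": [28, 76, -20], "roll": 0, "hand": 91},
    {"xyz": [41, 112, -35], "roll": 0, "hand": 91},
    {"xyz": [41, 112, -55], "roll": 0, "hand": 91},
    {"xyz": [41, 112, -80], "roll": 0, "hand": 91},
    {"xyz": [41, 112, -105], "roll": 0, "hand": 91},
    {"xyz": [41, 112, -122], "roll": 0, "hand": 91},
    {"xyz": [41, 112, -129], "roll": 0, "hand": 91},
    {"xyz": [41, 112, -129], "roll": 0, "hand": 91}
  ]
}}

```text
clock: 3.5
tcp_pos: [0.5836, 0.1167, 0.1627]
ee_rot: [-0.0, 0.712, 0.702, -0.001]
force: [0.1, 0.3, -0.1]
gripper_width: 0.091
```

```bash
python3 - <<'E'
from cell import *
import cv2
s=get_state();print(s["joint_positions"].round(3),s["tcp_pos"],s["force"],s["torque"])
c=camera("wrist");cv2.imwrite("pics/w3.png",c["img"])
c=camera("side");cv2.imwrite("pics/s3.png",c["img"])
E
```

```text
[ 0.348  0.672 -0.807  1.783  0.588  0.946 -0.723] [0.58363477 0.11665263 0.16265601] [ 0.1402298   0.26391072 -0.07683716] [-0.00703041 -0.09655559  0.01728469]
```

View pics/w3.png

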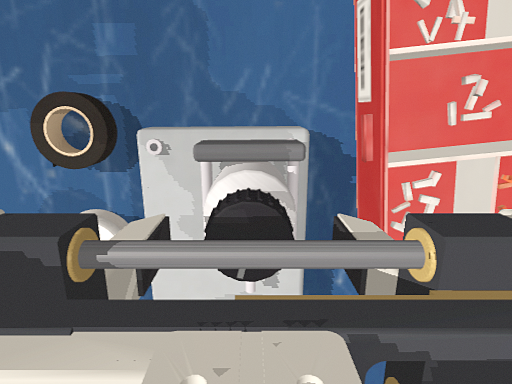

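View pics/s3.png

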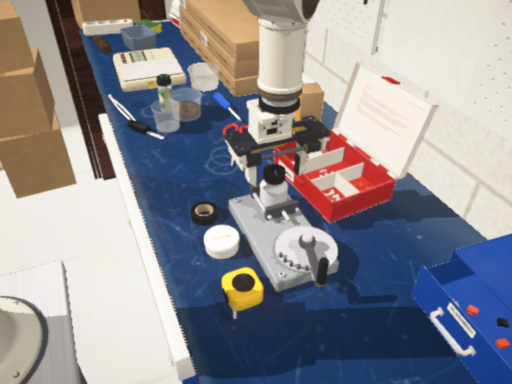

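```bash
python3 - <<'E'
from cell import *
from h import *
c=camera("wrist")
K,rv,tv=map(lambda k:np.array(c[k],float),("intrinsics","rvec","tvec"))
a=np.linspace(0,2*np.pi,73)
s=get_state();print(s["tcp_pos"])
x,y,_=s["tcp_pos"]
for cy in (y,.119,.121,.123):
    p=np.c_[x+.022*np.cos(a),cy+.022*np.sin(a),0*a+.119]
    q=cv2.projectPoints(p,rv,tv,K,None)[0][:,0];print(cy,q.min(0),q.max(0))
E
```

```text
[0.58452691 0.11813434 0.16450927]
0.11813433963689901 [204.64316238 205.79486237] [293.38038275 287.24174155]
0.119 [204.55378359 204.0671812 ] [293.42020666 285.75122168]
0.121 [204.34628553 200.05558622] [293.51265893 282.29153722]
0.123 [204.13738077 196.01583087] [293.60573619 278.80930755]
```

Emit:
{"op": "play_rows", "data": {
  "plan": [
    {"xyz": [0, 2, 0], "roll": 0, "hand": 60},
    {"xyz": [0, 2.5, -1], "roll": 0, "hand": 45},
    {"xyz": [0, 2.5, -1], "roll": 0, "hand": 40},
    {"xyz": [0, 2.5, -1], "roll": 0, "hand": 30},
    {"xyz": [0, 2.5, -1], "roll": 0, "hand": 30},
    {"xyz": [0, 2.5, -1], "roll": 0, "hand": 30},
    {"xyz": [0, 2.5, -1], "roll": 0, "hand": 30}
  ],
  "squeeze": 35
}}

```text
clock: 4.35
tcp_pos: [0.5826, 0.1207, 0.1621]
ee_rot: [-0.001, 0.711, 0.703, -0.001]
force: [-4.8, -1.4, 3.1]
gripper_width: 0.0435
```

```bash
python3 - <<'E'
from cell import *
import cv2
s=get_state();print(s["tcp_pos"],s["force"],s["torque"],s["gripper_width"])
c=camera("wrist");cv2.imwrite("pics/w4.png",c["img"])
E
```

```text
[0.58263161 0.12071476 0.16210581] [-4.76062405 -1.42071595  3.1358229 ] [-0.05534405  0.84750783 -0.03404207] 0.0435387309683814
```

View pics/w4.png

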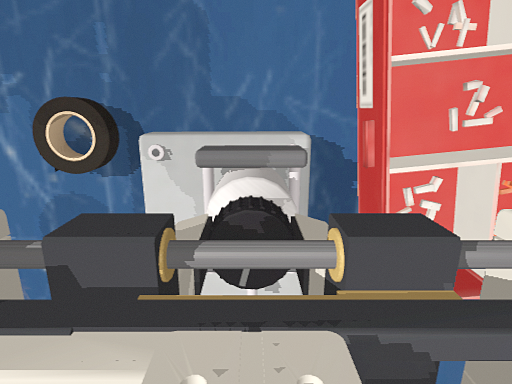

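Gripped at 43.5 mm, which matches the 44 mm cap, and the cap is centred between the pads. Now turning clockwise.

Emit:
{"op": "play_rows", "data": {
  "plan": [
    {"xyz": [0, 0, 0], "roll": -4, "hand": 30},
    {"xyz": [0, 0, 0], "roll": -8, "hand": 30},
    {"xyz": [0, 0, 0], "roll": -13, "hand": 30},
    {"xyz": [0, 0, 0], "roll": -18, "hand": 30},
    {"xyz": [0, 0, 0], "roll": -22, "hand": 30},
    {"xyz": [0, 0, 0], "roll": -25, "hand": 30},
    {"xyz": [0, 0, 0], "roll": -25, "hand": 30}
  ]
}}

```text
clock: 5.1
tcp_pos: [0.5829, 0.1207, 0.1621]
ee_rot: [-0.0, 0.847, 0.532, -0.001]
force: [-4.3, -1.4, 2.6]
gripper_width: 0.0432
```

```bash
cat > st.py <<'E'
from cell import *
import numpy as np
s=get_state();q=s["ee_rot"];print(s["clock"],s["tcp_pos"].round(4),"yaw",round(np.degrees(2*np.arctan2(q[2],q[1])),2),"F",s["force"].round(2),"T",s["torque"].round(3),"w",round(s["gripper_width"]*1e3,2),s["joint_positions"].round(2))
E
python3 st.py
```

```text
5.1 [0.5829 0.1207 0.1621] yaw 64.3 F [-4.27 -1.35  2.64] T [-0.132  0.827 -0.108] w 43.22 [ 0.28  0.64 -0.71  1.79  0.51  0.91 -1.11]
```

Emit:
{"op": "play_rows", "data": {
  "plan": [
    {"xyz": [0, 0, 0], "roll": -4, "hand": 30},
    {"xyz": [0, 0, 0], "roll": -8, "hand": 30},
    {"xyz": [0, 0, 0], "roll": -12, "hand": 30},
    {"xyz": [0, 0, 0], "roll": -16, "hand": 30},
    {"xyz": [0, 0, 0], "roll": -20, "hand": 30},
    {"xyz": [0, 0, 0], "roll": -23, "hand": 30},
    {"xyz": [0, 0, 0], "roll": -23, "hand": 30}
  ]
}}

```text
clock: 5.8
tcp_pos: [0.5831, 0.1205, 0.1621]
ee_rot: [0.0, 0.936, 0.353, -0.001]
force: [-3.2, -1.2, 3.5]
gripper_width: 0.0436
```

```bash
python3 st.py
```

```text
5.8 [0.5831 0.1205 0.1621] yaw 41.37 F [-3.16 -1.18  3.53] T [-0.191  0.866 -0.138] w 43.6 [ 0.21  0.61 -0.62  1.79  0.44  0.89 -1.45]
```

Emit:
{"op": "play_rows", "data": {
  "plan": [
    {"xyz": [0, 0, 0], "roll": -3, "hand": 30},
    {"xyz": [0, 0, 0], "roll": -5, "hand": 30},
    {"xyz": [0, 0, 0], "roll": -5, "hand": 30}
  ]
}}

```text
clock: 6.1
tcp_pos: [0.5832, 0.1205, 0.1621]
ee_rot: [0.0, 0.95, 0.313, -0.001]
force: [-4.6, -2.0, 2.8]
gripper_width: 0.0434
```

```bash
python3 st.py
```

```text
6.1 [0.5832 0.1205 0.1621] yaw 36.42 F [-4.64 -1.96  2.84] T [-0.198  0.867 -0.071] w 43.44 [ 0.2   0.6  -0.6   1.79  0.43  0.88 -1.53]
```

Emit:
{"op": "play_rows", "data": {
  "plan": [
    {"xyz": [0, 0, 0], "roll": -3, "hand": 30},
    {"xyz": [0, 0, 0], "roll": -5, "hand": 30},
    {"xyz": [0, 0, 0], "roll": -5, "hand": 30}
  ]
}}

```text
clock: 6.4
tcp_pos: [0.5832, 0.1204, 0.1621]
ee_rot: [0.0, 0.963, 0.271, -0.001]
force: [-4.8, -2.3, 2.9]
gripper_width: 0.0432
```

```bash
python3 st.py
```

```text
6.4 [0.5832 0.1204 0.1621] yaw 31.42 F [-4.78 -2.34  2.92] T [-0.263  1.001 -0.112] w 43.24 [ 0.19  0.6  -0.58  1.79  0.41  0.88 -1.6 ]
```

Emit:
{"op": "play_rows", "data": {
  "plan": [
    {"xyz": [0, 0, 0], "roll": -3, "hand": 30},
    {"xyz": [0, 0, 0], "roll": -5, "hand": 30},
    {"xyz": [0, 0, 0], "roll": -5, "hand": 30}
  ]
}}

```text
clock: 6.7
tcp_pos: [0.5832, 0.1203, 0.1621]
ee_rot: [0.0, 0.974, 0.229, -0.001]
force: [-3.2, -2.8, 3.1]
gripper_width: 0.0434
```

```bash
python3 st.py
```

```text
6.7 [0.5832 0.1203 0.1621] yaw 26.42 F [-3.17 -2.81  3.07] T [-0.281  1.082 -0.063] w 43.43 [ 0.17  0.59 -0.56  1.79  0.4   0.87 -1.68]
```

Emit:
{"op": "play_rows", "data": {
  "plan": [
    {"xyz": [0, 0, 0], "roll": -3, "hand": 30},
    {"xyz": [0, 0, 0], "roll": -5, "hand": 30},
    {"xyz": [0, 0, 0], "roll": -5, "hand": 30}
  ]
}}

```text
clock: 7.0
tcp_pos: [0.5833, 0.1203, 0.1621]
ee_rot: [0.0, 0.983, 0.186, -0.001]
force: [-4.8, -1.1, 3.7]
gripper_width: 0.0434
```

```bash
python3 st.py
```

```text
7.0 [0.5833 0.1203 0.1621] yaw 21.42 F [-4.81 -1.13  3.73] T [-0.318  1.033 -0.078] w 43.39 [ 0.16  0.59 -0.54  1.79  0.38  0.87 -1.75]
```

Emit:
{"op": "play_rows", "data": {
  "plan": [
    {"xyz": [0, 0, 0], "roll": -3, "hand": 30},
    {"xyz": [0, 0, 0], "roll": -5, "hand": 30},
    {"xyz": [0, 0, 0], "roll": -5, "hand": 30}
  ]
}}

```text
clock: 7.3
tcp_pos: [0.5833, 0.1202, 0.1621]
ee_rot: [0.0, 0.99, 0.143, -0.0]
force: [-5.2, -2.7, 4.1]
gripper_width: 0.0436
```

```bash
python3 st.py
```

```text
7.3 [0.5833 0.1202 0.1621] yaw 16.42 F [-5.21 -2.73  4.08] T [-0.351  1.073 -0.051] w 43.57 [ 0.14  0.58 -0.52  1.79  0.37  0.87 -1.83]
```

Emit:
{"op": "play_rows", "data": {
  "plan": [
    {"xyz": [0, 0, 0], "roll": -3, "hand": 30},
    {"xyz": [0, 0, 0], "roll": -6, "hand": 30},
    {"xyz": [0, 0, 0], "roll": -6, "hand": 30}
  ]
}}

```text
clock: 7.6
tcp_pos: [0.5839, 0.1203, 0.1621]
ee_rot: [0.001, 0.996, 0.092, 0.0]
force: [-3.0, -3.3, -0.3]
gripper_width: 0.0431
```

```bash
python3 st.py;python3 - <<'E'
from cell import *
import cv2
c=camera("wrist");cv2.imwrite("pics/w5.png",cv2.resize(c["img"][180:320,160:340],(771,600)))
E
```

```text
7.6 [0.5839 0.1203 0.1621] yaw 10.53 F [-2.99 -3.31 -0.33] T [-0.538  0.43   0.807] w 43.1 [ 0.12  0.58 -0.49  1.79  0.35  0.86 -1.92]
```

View pics/w5.png

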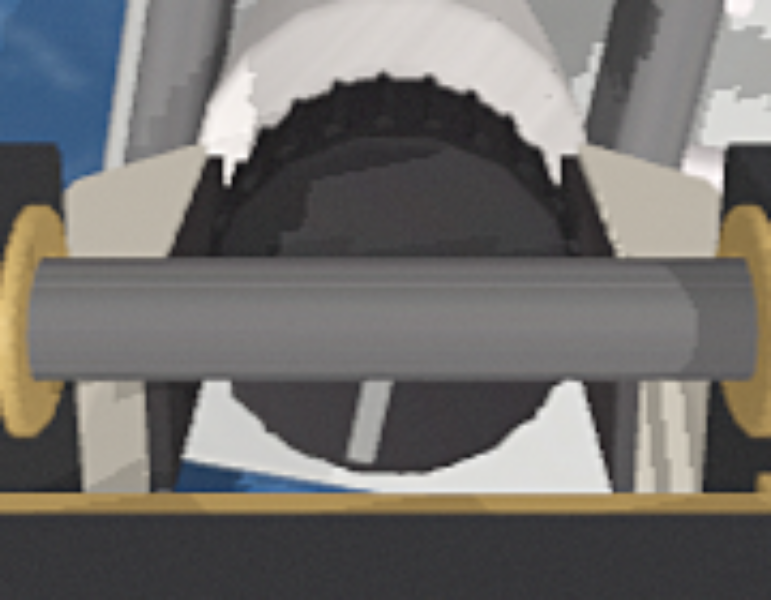

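The reaction torque jumped from -0.05 to +0.81 N m, so the cap is at its stop. One more firm push, then release and rise.

Emit:
{"op": "play_rows", "data": {
  "plan": [
    {"xyz": [0, 0, 0], "roll": -2, "hand": 30},
    {"xyz": [0, 0, 0], "roll": -3, "hand": 30},
    {"xyz": [0, 0, 0], "roll": -3, "hand": 30}
  ]
}}

```text
clock: 7.95
tcp_pos: [0.5848, 0.1203, 0.1621]
ee_rot: [0.0, 0.998, 0.065, 0.001]
force: [3.4, -3.0, -4.1]
gripper_width: 0.0432
```

```bash
python3 st.py
```

```text
7.95 [0.5848 0.1203 0.1621] yaw 7.42 F [ 3.37 -3.01 -4.11] T [-0.539 -0.748  0.935] w 43.17 [ 0.12  0.58 -0.48  1.79  0.34  0.86 -1.96]
```

Emit:
{"op": "play_rows", "data": {
  "plan": [
    {"xyz": [0, 0, 0], "roll": 0, "hand": 80},
    {"xyz": [0, 0, 0], "roll": 0, "hand": 80},
    {"xyz": [0, 0, 0], "roll": 0, "hand": 80},
    {"xyz": [0, 0, 0], "roll": 0, "hand": 80},
    {"xyz": [0, 0, 20], "roll": 0, "hand": 80},
    {"xyz": [0, -10, 50], "roll": 6, "hand": 80},
    {"xyz": [-10, -30, 90], "roll": 14, "hand": 80},
    {"xyz": [-20, -60, 100], "roll": 22, "hand": 80},
    {"xyz": [-30, -100, 100], "roll": 30, "hand": 80},
    {"xyz": [-30, -120, 100], "roll": 38, "hand": 80}
  ]
}}

```text
clock: 8.95
tcp_pos: [0.5527, -0.0029, 0.2629]
ee_rot: [0.001, 0.922, 0.387, -0.0]
force: [0.2, -0.4, 0.2]
gripper_width: 0.0798
```

```bash
python3 st.py;python3 - <<'E'
from cell import *
import cv2
c=camera("wrist");cv2.imwrite("pics/w6.png",c["img"])
E
```

```text
8.95 [ 0.5527 -0.0029  0.2629] yaw 45.48 F [ 0.18 -0.44  0.2 ] T [-0.066 -0.074 -0.012] w 79.79 [ 0.49  0.4  -0.67  1.82  0.29  1.02 -1.07]
```

View pics/w6.png

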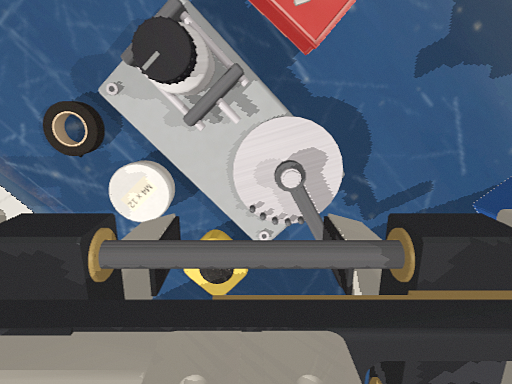

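The cap's index line now runs from (160,52) to (142,68).

```bash
python3 - <<'E'
from cell import *
from h import *
c=camera("wrist");a=onz(c,(160,52),.119);b=onz(c,(142,68),.119);d=b-a;print(np.degrees(np.arctan2(d[1],d[0]))%360)
cv2.imwrite("pics/w6z.png",cv2.resize(c["img"][0:100,110:220],(660,600),interpolation=cv2.INTER_CUBIC))
E
```

```text
173.53199853989514
```

View pics/w6z.png

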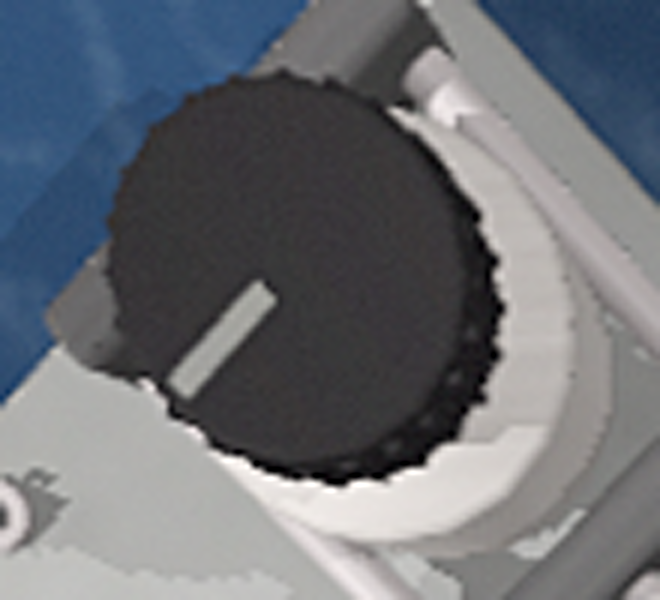

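Emit:
{"op": "play_rows", "data": {
  "plan": [
    {"xyz": [0, -35, 0], "roll": 7, "hand": 80},
    {"xyz": [1, -70, 0], "roll": 14, "hand": 80},
    {"xyz": [2, -100, 0], "roll": 21, "hand": 80},
    {"xyz": [3, -124, -10], "roll": 29, "hand": 80},
    {"xyz": [3, -124, -30], "roll": 29.5, "hand": 80},
    {"xyz": [3, -124, -50], "roll": 29.5, "hand": 80},
    {"xyz": [3, -124, -65], "roll": 29.5, "hand": 80},
    {"xyz": [3, -124, -65], "roll": 29.5, "hand": 80}
  ]
}}

```text
clock: 9.85
tcp_pos: [0.5555, -0.122, 0.1952]
ee_rot: [-0.002, 0.794, 0.608, -0.001]
force: [0.5, 0.0, -0.4]
gripper_width: 0.0801
```

```bash
python3 st.py;python3 - <<'E'
from cell import *
import cv2
c=camera("wrist");cv2.imwrite("pics/w7.png",c["img"])
c=camera("scene");cv2.imwrite("pics/s7.png",cv2.resize(c["img"][120:320,210:450],(720,600)))
E
```

```text
9.85 [ 0.5555 -0.122   0.1952] yaw 74.83 F [ 0.48  0.02 -0.45] T [-0.036 -0.032  0.009] w 80.06 [ 0.7   0.54 -0.69  1.83  0.42  0.93 -0.44]
```

View pics/w7.png

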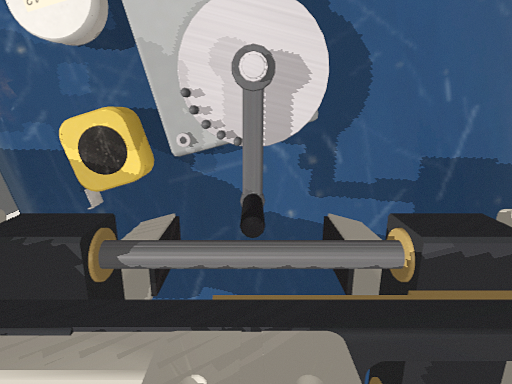

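View pics/s7.png

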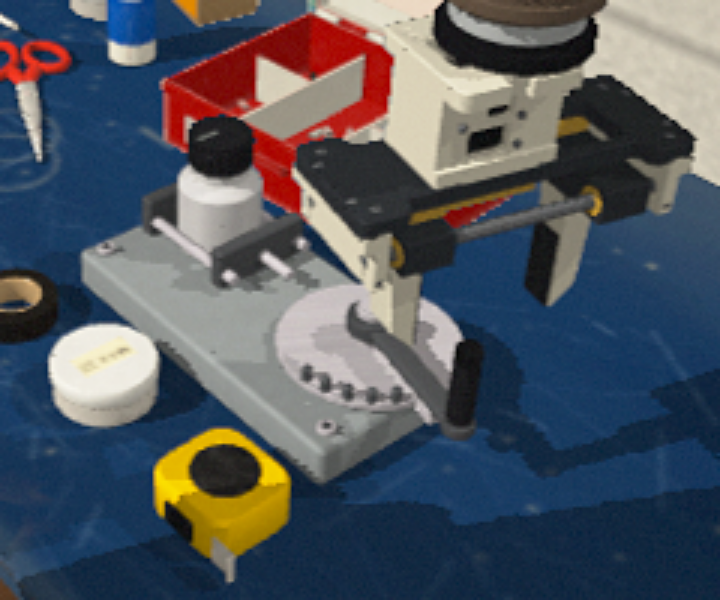

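```bash
python3 - <<'E'
from cell import *
from h import *
c=camera("wrist");print(onz(c,(253.5,224.5),.112),onz(c,(252.5,201),.058),"hub",onz(c,(253,68),.058),get_state()["tcp_pos"])
for p in [(186,93),(195,110),(207,125),(221,135),(237,142)]:print(onz(c,p,.041))
E
```

```text
[ 0.55864059 -0.12574728  0.112     ] [ 0.55793926 -0.12694428  0.058     ] hub [ 0.58423688 -0.03049277  0.058     ] [ 0.55739341 -0.12245393  0.19799081]
[ 0.52921229 -0.03260682  0.041     ]
[ 0.53208493 -0.04681014  0.041     ]
[ 0.53784832 -0.06052323  0.041     ]
[ 0.54648322 -0.07112608  0.041     ]
[ 0.55751181 -0.07997557  0.041     ]
```

```bash
for i in 1 2 3; do python3 st.py; python3 -c "
from cell import *
camera('side')"; done
```

```text
10.0 [ 0.5574 -0.1225  0.198 ] yaw 74.85 F [0.21 0.42 0.04] T [-0.031 -0.056 -0.04 ] w 79.86 [ 0.7   0.53 -0.69  1.83  0.42  0.93 -0.44]
10.05 [ 0.5575 -0.1227  0.1983] yaw 74.85 F [-1.03 -0.57  0.04] T [-0.025 -0.081  0.014] w 79.74 [ 0.7   0.53 -0.69  1.83  0.42  0.93 -0.44]
10.1 [ 0.5575 -0.1229  0.1983] yaw 74.83 F [ 0.36 -0.29 -0.08] T [-0.01  -0.061 -0.021] w 80.04 [ 0.7   0.53 -0.69  1.83  0.42  0.93 -0.44]
```

Emit:
{"op": "play_rows", "data": {
  "plan": [
    {"xyz": [0.5, -3.5, -20], "roll": 0, "hand": 60},
    {"xyz": [0.5, -3.5, -40], "roll": 0, "hand": 50},
    {"xyz": [0.5, -3.5, -55], "roll": 0, "hand": 50},
    {"xyz": [0.5, -3.5, -63], "roll": 0, "hand": 50},
    {"xyz": [0.5, -3.5, -63], "roll": 0, "hand": 50},
    {"xyz": [0.5, -3.5, -63], "roll": 0, "hand": 50}
  ]
}}

```text
clock: 10.75
tcp_pos: [0.5576, -0.1266, 0.1347]
ee_rot: [0.0, 0.794, 0.608, 0.0]
force: [0.0, 0.6, 0.4]
gripper_width: 0.0502
```

```bash
python3 st.py;python3 - <<'E'
from cell import *
import cv2
c=camera("wrist");cv2.imwrite("pics/w8.png",c["img"])
E
python3 st.py
```

```text
10.75 [ 0.5576 -0.1266  0.1347] yaw 74.83 F [0.03 0.59 0.38] T [-0.008 -0.086 -0.048] w 50.25 [ 0.66  0.62 -0.64  1.86  0.49  0.82 -0.49]
10.8 [ 0.5578 -0.1267  0.135 ] yaw 74.83 F [-0.    0.43 -0.29] T [-0.116 -0.049  0.007] w 49.83 [ 0.66  0.62 -0.64  1.86  0.49  0.82 -0.49]
```

View pics/w8.png

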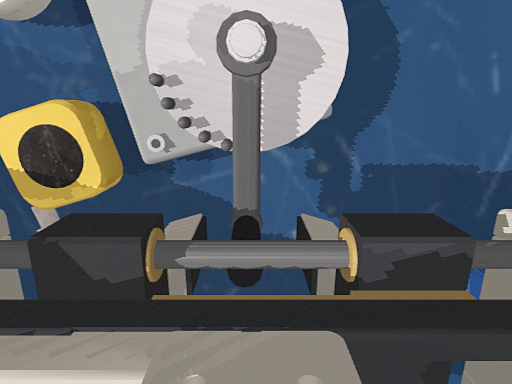

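The post sits between the pads, with its top near (246,268) and the pads either side of it. Closing.

Emit:
{"op": "play_rows", "data": {
  "plan": [
    {"xyz": [0, 0, 0], "roll": 0, "hand": 20},
    {"xyz": [0, 0, 0], "roll": 0, "hand": 8},
    {"xyz": [0, 0, 0], "roll": 0, "hand": 4},
    {"xyz": [0, 0, 0], "roll": 0, "hand": 4},
    {"xyz": [0, 0, 0], "roll": 0, "hand": 4},
    {"xyz": [0, 0, 0], "roll": 0, "hand": 4}
  ],
  "squeeze": 50
}}

```text
clock: 11.4
tcp_pos: [0.5551, -0.1264, 0.1341]
ee_rot: [-0.001, 0.794, 0.608, -0.002]
force: [-7.9, 1.5, 7.0]
gripper_width: 0.0151
```

```bash
python3 st.py;python3 - <<'E'
from h import *
# moves relative to the rest pose, pivot .584,-.030
p0=np.array([-.026,-.0966])*1e3
for a in [2,4,6,8,10,12,14,16,17,19,20,22,24,25,27,29,30,32,34,36,38,40,42,44,46,48,49,49.5,50,51]:
    r=np.radians(-a);R=np.array([[np.cos(r),-np.sin(r)],[np.sin(r),np.cos(r)]]);print(a,(R@p0-p0).round(1))
E
```

```text
11.4 [ 0.5551 -0.1264  0.1341] yaw 74.83 F [-7.91  1.49  7.02] T [ 0.241  1.156 -0.055] w 15.08 [ 0.66  0.62 -0.64  1.86  0.49  0.82 -0.49]
2 [-3.4  1. ]
4 [-6.7  2. ]
6 [-10.    3.2]
8 [-13.2   4.6]
10 [-16.4   6. ]
12 [-19.5   7.5]
14 [-22.6   9.2]
16 [-25.6  10.9]
17 [-27.1  11.8]
19 [-30.   13.7]
20 [-31.5  14.7]
22 [-34.3  16.8]
24 [-37.   18.9]
25 [-38.4  20. ]
27 [-41.   22.3]
29 [-43.6  24.7]
30 [-44.8  25.9]
32 [-47.2  28.5]
34 [-49.6  31.1]
36 [-51.8  33.7]
38 [-54.   36.5]
40 [-56.   39.3]
42 [-58.   42.2]
44 [-59.8  45.2]
46 [-61.5  48.2]
48 [-63.2  51.3]
49 [-64.   52.8]
49.5 [-64.3  53.6]
50 [-64.7  54.4]
51 [-65.4  56. ]
```

The grip closed at 15.1 mm on the 16 mm post. The tool was drawn about 2.7 mm in -x, so the arm is compliant and I will track the lever by measured TCP. Starting the swing in small steps.

Emit:
{"op": "play_rows", "data": {
  "plan": [
    {"xyz": [-5, 1, 0], "roll": -2, "hand": 4},
    {"xyz": [-9.4, 2.2, 0], "roll": -4, "hand": 4},
    {"xyz": [-9.4, 2.2, 0], "roll": -4, "hand": 4},
    {"xyz": [-9.4, 2.2, 0], "roll": -4, "hand": 4}
  ]
}}

```text
clock: 11.8
tcp_pos: [0.5488, -0.1245, 0.1342]
ee_rot: [0.001, 0.815, 0.58, 0.001]
force: [4.6, -0.8, -4.7]
gripper_width: 0.0149
```

Emit:
{"op": "play_rows", "data": {
  "plan": [
    {"xyz": [-3.3, 1.2, 0], "roll": -2, "hand": 4},
    {"xyz": [-3.3, 1.2, 0], "roll": -2, "hand": 4},
    {"xyz": [-3.3, 1.2, 0], "roll": -2, "hand": 4}
  ]
}}

```text
clock: 12.1
tcp_pos: [0.5456, -0.1233, 0.1342]
ee_rot: [0.0, 0.825, 0.566, 0.001]
force: [6.2, -0.4, -6.4]
gripper_width: 0.0149
```

Emit:
{"op": "play_rows", "data": {
  "plan": [
    {"xyz": [-3.2, 1.4, 0], "roll": -2, "hand": 4},
    {"xyz": [-3.2, 1.4, 0], "roll": -2, "hand": 4},
    {"xyz": [-3.2, 1.4, 0], "roll": -2, "hand": 4}
  ]
}}

```text
clock: 12.4
tcp_pos: [0.5423, -0.122, 0.1342]
ee_rot: [0.0, 0.834, 0.551, 0.001]
force: [5.8, 0.0, -6.6]
gripper_width: 0.015
```

Emit:
{"op": "play_rows", "data": {
  "plan": [
    {"xyz": [-3.2, 1.4, 0], "roll": -2, "hand": 4},
    {"xyz": [-3.2, 1.4, 0], "roll": -2, "hand": 4},
    {"xyz": [-3.2, 1.4, 0], "roll": -2, "hand": 4}
  ]
}}

```text
clock: 12.7
tcp_pos: [0.5397, -0.1209, 0.1342]
ee_rot: [0.001, 0.844, 0.537, 0.001]
force: [7.5, -0.2, -6.1]
gripper_width: 0.0152
```

Emit:
{"op": "play_rows", "data": {
  "plan": [
    {"xyz": [-3.1, 1.5, 0], "roll": -2, "hand": 4},
    {"xyz": [-3.1, 1.5, 0], "roll": -2, "hand": 4},
    {"xyz": [-3.1, 1.5, 0], "roll": -2, "hand": 4}
  ]
}}

```text
clock: 13.0
tcp_pos: [0.5363, -0.1193, 0.1342]
ee_rot: [0.001, 0.853, 0.522, 0.001]
force: [7.1, -0.8, -8.0]
gripper_width: 0.0153
```

Emit:
{"op": "play_rows", "data": {
  "plan": [
    {"xyz": [-3.1, 1.7, 0], "roll": -2, "hand": 4},
    {"xyz": [-3.1, 1.7, 0], "roll": -2, "hand": 4},
    {"xyz": [-3.1, 1.7, 0], "roll": -2, "hand": 4}
  ]
}}

```text
clock: 13.3
tcp_pos: [0.5328, -0.1174, 0.1342]
ee_rot: [0.0, 0.862, 0.507, 0.001]
force: [4.8, -1.2, -6.2]
gripper_width: 0.015
```

Emit:
{"op": "play_rows", "data": {
  "plan": [
    {"xyz": [-3.0, 1.7, 0], "roll": -2, "hand": 4},
    {"xyz": [-3.0, 1.7, 0], "roll": -2, "hand": 4},
    {"xyz": [-3.0, 1.7, 0], "roll": -2, "hand": 4}
  ]
}}

```text
clock: 13.6
tcp_pos: [0.5295, -0.1155, 0.1342]
ee_rot: [0.0, 0.871, 0.492, 0.001]
force: [5.6, 0.0, -8.1]
gripper_width: 0.0151
```

Emit:
{"op": "play_rows", "data": {
  "plan": [
    {"xyz": [-2.9, 1.9, 0], "roll": -2, "hand": 4},
    {"xyz": [-2.9, 1.9, 0], "roll": -2, "hand": 4},
    {"xyz": [-2.9, 1.9, 0], "roll": -2, "hand": 4}
  ]
}}

```text
clock: 13.9
tcp_pos: [0.5268, -0.1138, 0.1342]
ee_rot: [0.0, 0.879, 0.477, 0.001]
force: [6.2, 1.0, -7.0]
gripper_width: 0.0149
```

Emit:
{"op": "play_rows", "data": {
  "plan": [
    {"xyz": [-3.0, 1.9, 0], "roll": -2, "hand": 4},
    {"xyz": [-3.0, 1.9, 0], "roll": -2, "hand": 4},
    {"xyz": [-3.0, 1.9, 0], "roll": -2, "hand": 4}
  ]
}}

```text
clock: 14.2
tcp_pos: [0.524, -0.1119, 0.1342]
ee_rot: [0.0, 0.887, 0.461, 0.001]
force: [7.2, -0.8, -8.9]
gripper_width: 0.0151
```

Emit:
{"op": "play_rows", "data": {
  "plan": [
    {"xyz": [-2.8, 2.1, 0], "roll": -2, "hand": 4},
    {"xyz": [-2.8, 2.1, 0], "roll": -2, "hand": 4},
    {"xyz": [-2.8, 2.1, 0], "roll": -2, "hand": 4}
  ]
}}

```text
clock: 14.5
tcp_pos: [0.5213, -0.1099, 0.1342]
ee_rot: [0.0, 0.895, 0.446, 0.001]
force: [6.8, -0.2, -7.8]
gripper_width: 0.0152
```

Emit:
{"op": "play_rows", "data": {
  "plan": [
    {"xyz": [-2.7, 2.1, 0], "roll": -2, "hand": 4},
    {"xyz": [-2.7, 2.1, 0], "roll": -2, "hand": 4},
    {"xyz": [-2.7, 2.1, 0], "roll": -2, "hand": 4}
  ]
}}

```text
clock: 14.8
tcp_pos: [0.5187, -0.1079, 0.1342]
ee_rot: [0.001, 0.903, 0.43, 0.001]
force: [7.7, -0.6, -9.4]
gripper_width: 0.0154
```

Emit:
{"op": "play_rows", "data": {
  "plan": [
    {"xyz": [-2.7, 2.2, 0], "roll": -2, "hand": 4},
    {"xyz": [-2.7, 2.2, 0], "roll": -2, "hand": 4},
    {"xyz": [-2.7, 2.2, 0], "roll": -2, "hand": 4}
  ]
}}

```text
clock: 15.1
tcp_pos: [0.5163, -0.106, 0.1342]
ee_rot: [0.001, 0.91, 0.414, 0.001]
force: [7.2, -2.3, -8.2]
gripper_width: 0.015
```

Emit:
{"op": "play_rows", "data": {
  "plan": [
    {"xyz": [-2.6, 2.4, 0], "roll": -2, "hand": 4},
    {"xyz": [-2.6, 2.4, 0], "roll": -2, "hand": 4},
    {"xyz": [-2.6, 2.4, 0], "roll": -2, "hand": 4}
  ]
}}

```text
clock: 15.4
tcp_pos: [0.5134, -0.1034, 0.1342]
ee_rot: [0.0, 0.917, 0.398, 0.001]
force: [7.2, -0.6, -11.5]
gripper_width: 0.0153
```

Emit:
{"op": "play_rows", "data": {
  "plan": [
    {"xyz": [-2.5, 2.4, 0], "roll": -2, "hand": 4},
    {"xyz": [-2.5, 2.4, 0], "roll": -2, "hand": 4},
    {"xyz": [-2.5, 2.4, 0], "roll": -2, "hand": 4}
  ]
}}

```text
clock: 15.7
tcp_pos: [0.5107, -0.1007, 0.1342]
ee_rot: [0.0, 0.924, 0.382, 0.001]
force: [6.4, -1.0, -9.0]
gripper_width: 0.0154
```

Emit:
{"op": "play_rows", "data": {
  "plan": [
    {"xyz": [-2.4, 2.6, 0], "roll": -2, "hand": 4},
    {"xyz": [-2.4, 2.6, 0], "roll": -2, "hand": 4},
    {"xyz": [-2.4, 2.6, 0], "roll": -2, "hand": 4}
  ]
}}

```text
clock: 16.0
tcp_pos: [0.508, -0.098, 0.1342]
ee_rot: [0.0, 0.931, 0.366, 0.001]
force: [5.9, -0.1, -6.3]
gripper_width: 0.015
```

Emit:
{"op": "play_rows", "data": {
  "plan": [
    {"xyz": [-2.4, 2.6, 0], "roll": -2, "hand": 4},
    {"xyz": [-2.4, 2.6, 0], "roll": -2, "hand": 4},
    {"xyz": [-2.4, 2.6, 0], "roll": -2, "hand": 4}
  ]
}}

```text
clock: 16.3
tcp_pos: [0.5061, -0.0959, 0.1342]
ee_rot: [0.0, 0.937, 0.35, 0.001]
force: [7.6, -1.0, -9.6]
gripper_width: 0.0155
```

```bash
python3 st.py;python3 - <<'E'
from cell import *
import cv2
c=camera("wrist");cv2.imwrite("pics/w9.png",c["img"])
c=camera("scene");cv2.imwrite("pics/s9.png",cv2.resize(c["img"][120:320,210:450],(720,600)))
E
```

```text
16.3 [ 0.5061 -0.0959  0.1342] yaw 40.93 F [ 7.61 -1.02 -9.62] T [-0.207 -1.274  0.141] w 15.48 [ 0.56  0.51 -0.52  2.    0.37  0.72 -1.05]
```

View pics/w9.png

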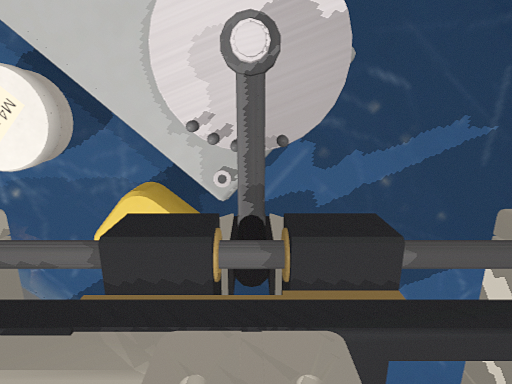

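View pics/s9.png

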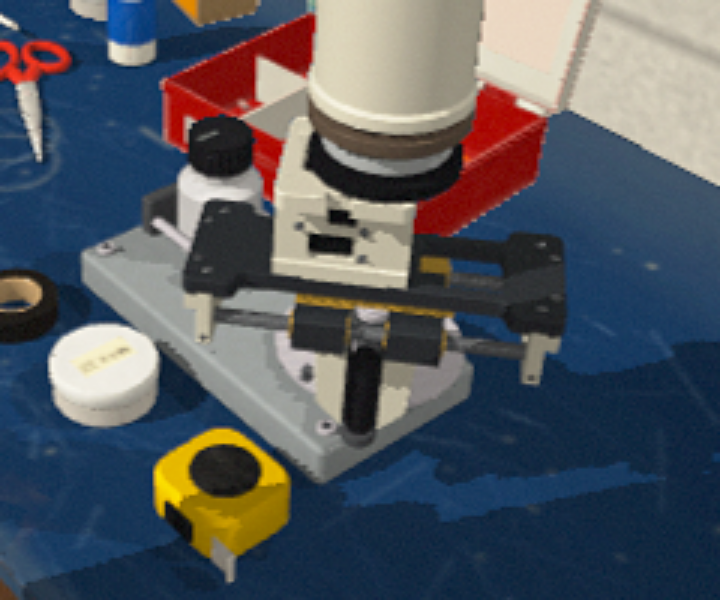

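After 34° the wrist view shows the lever midway between teeth 2 and 3: tooth 1 is passed at (282,141), and teeth 3 to 5 are ahead at (236,145), (213,139) and (192,126). I'll take the third click in the same steps.

Emit:
{"op": "play_rows", "data": {
  "plan": [
    {"xyz": [-2.2, 2.6, 0], "roll": -2, "hand": 4},
    {"xyz": [-2.2, 2.6, 0], "roll": -2, "hand": 4},
    {"xyz": [-2.2, 2.6, 0], "roll": -2, "hand": 4}
  ]
}}

```text
clock: 16.7
tcp_pos: [0.5039, -0.0933, 0.1342]
ee_rot: [0.0, 0.943, 0.333, 0.001]
force: [7.7, -1.1, -9.0]
gripper_width: 0.0153
```

Emit:
{"op": "play_rows", "data": {
  "plan": [
    {"xyz": [-2.2, 2.8, 0], "roll": -2, "hand": 4},
    {"xyz": [-2.2, 2.8, 0], "roll": -2, "hand": 4},
    {"xyz": [-2.2, 2.8, 0], "roll": -2, "hand": 4}
  ]
}}

```text
clock: 17.0
tcp_pos: [0.5018, -0.0905, 0.1342]
ee_rot: [0.0, 0.949, 0.317, 0.001]
force: [8.8, -1.1, -9.6]
gripper_width: 0.0152
```

Emit:
{"op": "play_rows", "data": {
  "plan": [
    {"xyz": [-2.0, 2.8, 0], "roll": -2, "hand": 4},
    {"xyz": [-2.0, 2.8, 0], "roll": -2, "hand": 4},
    {"xyz": [-2.0, 2.8, 0], "roll": -2, "hand": 4}
  ]
}}

```text
clock: 17.3
tcp_pos: [0.5, -0.0883, 0.1342]
ee_rot: [0.001, 0.954, 0.3, 0.001]
force: [9.6, -1.7, -12.0]
gripper_width: 0.0152
```

Emit:
{"op": "play_rows", "data": {
  "plan": [
    {"xyz": [-2.0, 2.9, 0], "roll": -2, "hand": 4},
    {"xyz": [-2.0, 2.9, 0], "roll": -2, "hand": 4},
    {"xyz": [-2.0, 2.9, 0], "roll": -2, "hand": 4}
  ]
}}

```text
clock: 17.6
tcp_pos: [0.4979, -0.0853, 0.1342]
ee_rot: [0.001, 0.959, 0.283, 0.001]
force: [7.8, -2.8, -9.5]
gripper_width: 0.0154
```

Emit:
{"op": "play_rows", "data": {
  "plan": [
    {"xyz": [-1.8, 3.0, 0], "roll": -2, "hand": 4},
    {"xyz": [-1.8, 3.0, 0], "roll": -2, "hand": 4},
    {"xyz": [-1.8, 3.0, 0], "roll": -2, "hand": 4}
  ]
}}

```text
clock: 17.9
tcp_pos: [0.4959, -0.082, 0.1342]
ee_rot: [0.0, 0.964, 0.267, 0.001]
force: [7.7, -1.6, -11.6]
gripper_width: 0.0154
```

Emit:
{"op": "play_rows", "data": {
  "plan": [
    {"xyz": [-1.7, 3.0, 0], "roll": -2, "hand": 4},
    {"xyz": [-1.7, 3.0, 0], "roll": -2, "hand": 4},
    {"xyz": [-1.7, 3.0, 0], "roll": -2, "hand": 4}
  ]
}}

```text
clock: 18.2
tcp_pos: [0.494, -0.0788, 0.1342]
ee_rot: [0.0, 0.968, 0.25, 0.001]
force: [6.2, -1.2, -9.1]
gripper_width: 0.0149
```

Emit:
{"op": "play_rows", "data": {
  "plan": [
    {"xyz": [-1.7, 3.1, 0], "roll": -2, "hand": 4},
    {"xyz": [-1.7, 3.1, 0], "roll": -2, "hand": 4},
    {"xyz": [-1.7, 3.1, 0], "roll": -2, "hand": 4}
  ]
}}

```text
clock: 18.5
tcp_pos: [0.4924, -0.0758, 0.1342]
ee_rot: [0.0, 0.973, 0.233, 0.001]
force: [7.3, -1.1, -10.2]
gripper_width: 0.0152
```

```bash
python3 st.py;python3 - <<'E'
from cell import *
import cv2
c=camera("wrist");cv2.imwrite("pics/w10.png",c["img"])
E
```

```text
18.5 [ 0.4924 -0.0758  0.1342] yaw 26.92 F [  7.32  -1.12 -10.2 ] T [-0.148 -1.155  0.159] w 15.15 [ 0.49  0.47 -0.47  2.05  0.33  0.69 -1.29]
```

View pics/w10.png

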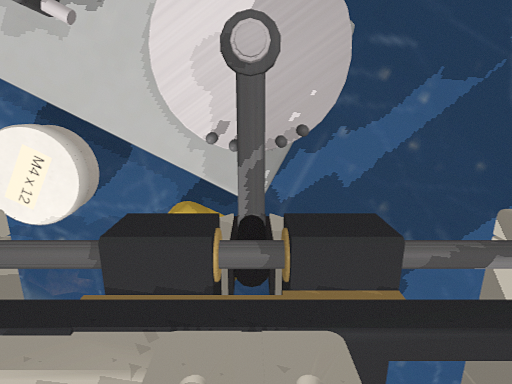

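```bash
python3 - <<'E'
from cell import *
from h import *
c=camera("wrist")
cv2.imwrite("pics/w10z.png",cv2.resize(c["img"][0:220,150:350],(545,600),interpolation=cv2.INTER_CUBIC))
hub=onz(c,(250,43),.058);print("hub",hub)
s=get_state();t=s["tcp_pos"];print("lever by tcp",np.degrees(np.arctan2(*(t-hub)[1::-1]))%360)
lb=onz(c,(251.5,200),.058)-hub;print("lever by bar",np.degrees(np.arctan2(lb[1],lb[0]))%360)
for h in (hub,np.array([.583,-.0300,0])):
  for p in [(212,138),(235,145),(281,141),(302,130)]:
    d=onz(c,p,.041)-h;print(p,np.hypot(*d[:2]).round(4),np.degrees(np.arctan2(d[1],d[0]))%360)
E
```

```text
hub [ 0.58216242 -0.02999869  0.058     ]
lever by tcp 207.0332348399184
lever by bar 207.49676605630978
(212, 138) 0.055 182.02486355324226
(235, 145) 0.0549 197.2552531349113
(281, 141) 0.055 226.97732770989538
(302, 130) 0.055 241.7888534121783
(212, 138) 0.0559 181.99316066709068
(235, 145) 0.0557 196.99851872024797
(281, 141) 0.0556 226.3455503474515
(302, 130) 0.0554 241.02416525875236
```

View pics/w10z.png

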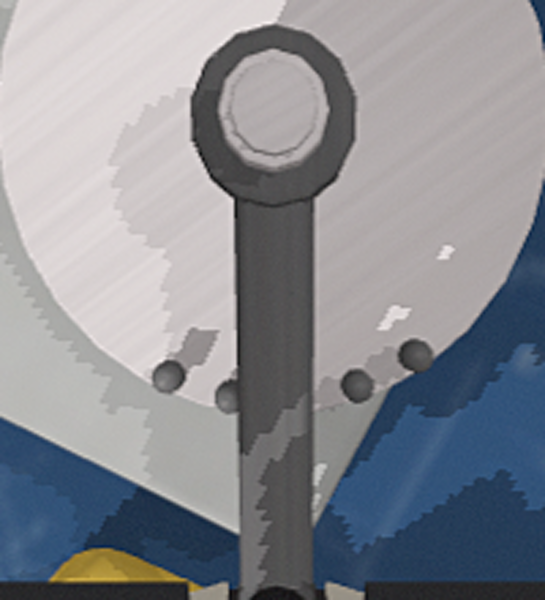

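The two teeth behind are at 242° and 227°, the two ahead at 197° and 182°, and tooth 3 at 212° is hidden under the bar. The lever at about 207.2° is 5° past crest 3, so I'll move 2.2° further to the middle of the gap.

Emit:
{"op": "play_rows", "data": {
  "plan": [
    {"xyz": [-0.8, 1.7, 0], "roll": -1.1, "hand": 4},
    {"xyz": [-1.6, 3.4, 0], "roll": -2.2, "hand": 4},
    {"xyz": [-1.6, 3.4, 0], "roll": -2.2, "hand": 4},
    {"xyz": [-1.6, 3.4, 0], "roll": -2.2, "hand": 4}
  ]
}}

```text
clock: 19.0
tcp_pos: [0.491, -0.0728, 0.1342]
ee_rot: [0.001, 0.977, 0.214, 0.001]
force: [7.8, -2.2, -11.1]
gripper_width: 0.0152
```

```bash
for i in 1 2 3; do python3 st.py; python3 - <<'E'
from cell import *
from h import *
c=camera("wrist");cv2.imwrite("pics/w11.png",c["img"])
cv2.imwrite("pics/w11z.png",cv2.resize(c["img"][0:220,150:350],(545,600),interpolation=cv2.INTER_CUBIC))
hub=onz(c,(250,43),.058)
t=get_state()["tcp_pos"];print(np.degrees(np.arctan2(*(t-hub)[1::-1]))%360)
cv2.imwrite("pics/s11.png",cv2.resize(camera("scene")["img"][120:320,210:450],(720,600)))
E
done
```

```text
19.0 [ 0.491  -0.0728  0.1342] yaw 24.71 F [  7.83  -2.24 -11.05] T [-0.358 -1.312  0.18 ] w 15.19 [ 0.47  0.47 -0.46  2.05  0.32  0.69 -1.33]
204.83233812213697
19.1 [ 0.491  -0.0728  0.1342] yaw 24.72 F [  8.28  -1.87 -10.93] T [-0.315 -1.205  0.206] w 15.22 [ 0.47  0.47 -0.46  2.05  0.32  0.69 -1.33]
204.8320194308889
19.2 [ 0.491  -0.0728  0.1342] yaw 24.71 F [  7.23  -1.79 -10.39] T [-0.377 -1.268  0.226] w 15.22 [ 0.47  0.47 -0.46  2.05  0.32  0.69 -1.33]
204.82572352651277
```

View pics/w11z.png

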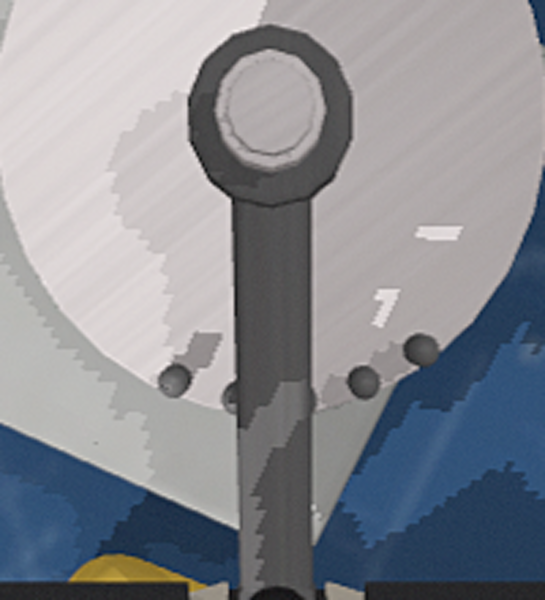

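View pics/s11.png

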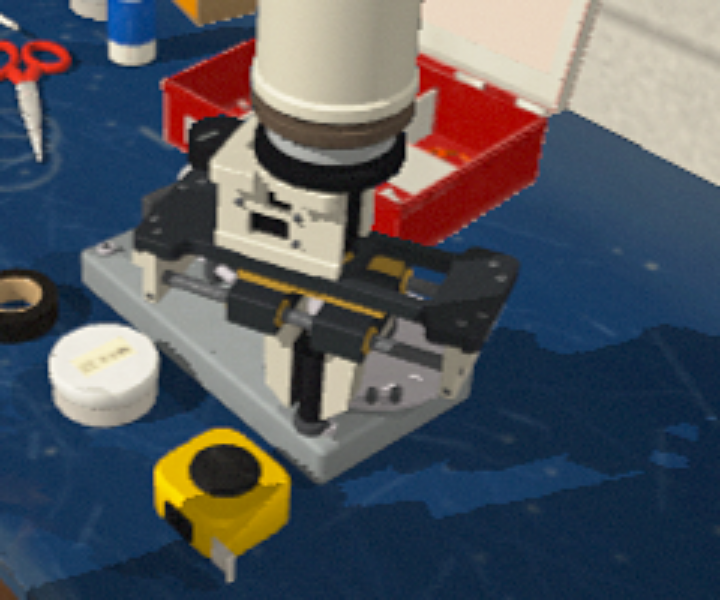

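The lever now sits centred between teeth 3 and 4. Their edges show equally on both sides of the bar at (312,397) and (232,397), the pose is steady, and the loose things have not moved. Handing in.

```bash
python3 -c "
from cell import *
print(finish_job())"; python3 st.py
```

```text
the job is handed in; nothing more can be done
None
the job is handed in; nothing more can be done
```

The cap is screwed home, and the gripper is holding the lever at the third click. I handed the job in at about 19 s on the robot's clock, well inside the 72 s limit.

- **Cap:** I gripped it at 43.5 mm and turned it clockwise about 79°. It met a hard stop: the torque jumped from about -0.05 to 0.8, then 0.9 N m on a second push. Afterwards its index line pointed at roughly 175–180°, from about 260° before.
- **Lever:** I gripped the post only after the cap was closed and swung it in 2° steps. My last measurement put it at 204.8°, about 7° past the third tooth (about 212°) and 8° short of the fourth (about 197°). It sits centred between those two teeth, and the pose and the 50 N grip held steady over three readings.
- **Counting the clicks:** the force readings were noisy by about 1 N. They dropped after the first and third teeth, but the drop at the second was weak. I therefore confirmed the count from the wrist camera: two teeth visible behind the lever, two ahead, and the third under the bar.
- **Pivot position:** my first estimates from different views disagreed by up to about 4 mm. The later views agreed to about 2 mm, and the teeth then came out at their stated 55 mm radius.
- **Loose things:** the tin and tape measure, and the part of the tape roll in view, look unmoved in the last scene picture.

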